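# Park the test-lead hanger at the stop of its bent rod

## Robot

A 6-joint arm with a two-finger parallel gripper is mounted at the origin on the work surface. World frame = base frame: x ahead of the robot, y to its left, z up, the work surface at z = 0. Lengths are in m, angles in rad, forces in N, time in s.
With the tool pointing down it reaches from about 0.3 to 0.875 m from the base axis. Payload 4.2 kg.
Tool frame: the origin (TCP) lies midway between the tips of the shut fingers; the grasp point (between the pads) lies env.grip_depth behind it (env.grip_depth is the distance from the TCP to the grasp point, in m); z points along the fingers, y is the direction in which the jaws open and shut (so a half turn about z gives the same grasp; the last joint's range is limited). The gripper opens to 85 mm and grips with 20 to 120 N. Pads are 22 mm wide; open, the fingers measure 114 mm over their backs; the gripper's body (76 mm by 85 mm) begins 54 mm behind the grasp point. The pads swing forward as they close: fully open they stand 13 mm farther back than shut.
Start: joints at [-1.32, 0.32, 1.565, -0, 1.257, -0.02], TCP at [0.154, -0.554, 0.21] pointing down, gripper open.
Joint ranges: [-3.11, 3.11], [-0.84, 2.01], [0.21, 2.61], [-1.34, 4.49], [0.05, 2.63], [-2.56, 2.56]. Speed limits (rad/s): [2.57, 2.57, 3.14, 3.14, 3.14, 3.14].

## Interface

Orientations are given as a unit quaternion [x, y, z, w].
In Python, from cell import env gives the robot as it stands.
- The arm moves only by the shell command python3 -m jog 'ROWS'. ROWS is JSON, a list of rows, each a list of 3 entries, a list of its own where there are three numbers: the turn, a rotation vector about the tool's x, y, z in rad, then the shift along the tool's x, y, z in m, then the finger opening in m, from 0 to 0.0854. A call has exactly 5 rows; each row is the pose to reach, as a shift and turn from the pose commanded when the call began, along the tool's axes at that moment; what a row does not reach only later rows make up. A row lasts 1/12 s, in which the tool goes at most 41.7 mm and 7.16 degrees, less where a joint would pass 70% of its speed; a pose out of reach is approached as far as the arm can. A call with a gripper value outside its range is refused whole. The fingers move at their own pace and stop on an object; the grip force is fixed at half the most. Time passes only in rows, so rows that repeat a pose let the fingers close, or fill a call up. It gives the time, the measured TCP pose, the force and the opening at its end, in the units of the state.
- env.get_obs(): the state, without advancing time (a new reading comes with each control period).
- env.snapshot(name): name is "scene" or "side" or "wrist"; returns (picture, depth): 400x640x3 uint8, red, green, blue; 400x640 float32, m along the optical axis (not along the pixel's ray), 0 where there is no reading.
- env.camera_model(name): a dict with "mtx" (3x3 intrinsics, pixels), "k1" (the pictures are not rectified: a ray, as slopes to the right and down, at radius r is drawn at 1 + k1 r^2 times it, then the intrinsics apply), "position" and "orientation" of the camera in the world; the wrist camera has in their place "mount" (4x4, takes a point from camera to tool coordinates, whose origin is the TCP and whose axes are the flange's). Camera axes: x right, y down, z forward; pixel columns grow to the right and rows downward; lengths in m; the calibration is good to about 2 mm. A picture is of the moment at which its call begins: read the wrist's pose just before it. camera_model takes no time and is no camera call.
- env.sign_off(): hands the job in, once; it reports no verdict.
The state is a dict: "clock": time; "joint_pos": joint angles; "joint_velocities": joint speeds; "joint_efforts": joint torques, N m; "tool_pos": TCP position; "orientation": TCP orientation; "wrist_force": force on the tool from outside, world axes, zero at the start; "moment": the same for the moment, N m; "finger_gap": finger opening in m.
Only numpy, scipy, OpenCV 4.12 (cv2) and the standard library are available. Lean on these libraries where they do the work, as an engineer would, in place of code of your own. Each camera call takes 0.05 s, during which the arm holds its last target.

## Task

I am about to measure and need the lead hanger at the other end of its rod: slide the orange ring along its bent rod, round both corners, until it is up against the green stop, and let it hang there. Leave the blue ring on the other rod where it is.

Things in the scene. Friction and masses are not known exactly. Their poses are not given: they have to be found in the camera images.
- orange_ring: Orange 8-sided plastic ring loose on a bent rod: flat vertical left and right sides 40 mm apart, hole 28 mm, 20 mm long along the rod, about 80 g, hook below to -44 mm. Origin: hole centre, x along the hole, z up. Hangs with its centre 10 mm below the rod axis; can be lifted 10 mm. Starts far from the green stop. Grip its flat sides from above, fingers astride the rod; turn it with the rod.
- orange_rail: Its fixed stand; origin under the middle of the black base (270x110x12 mm), z up. Level 8 mm rod, axis at z=130 mm, S-shaped from above: straight lines (-120,-40), (-25,-40), (25,40), (120,40) mm, the 2 corners (58 deg) rounded to radius 35 mm; posts at its 2 ends only. Ring starts on the -x leg. Left or right of its twin (blue ring). Bench clutter is under 50 mm high.
- orange_rail_home (a point): Centre of the orange ring when it hangs touching the green stop: (90, 40, 120) mm in the stand's frame, axes as the stand's, rod along x, stop on the +x side. The stop is a green disc on the rod, 36 mm across, 8 mm thick, face at x=100 mm. A dark collar 24 mm across ends the rod's other leg, face at x=-104 mm.
- blue_ring: Blue ring, same as the orange one, hanging on a second, identical stand. Origin: hole centre, x along the hole, z up, 120 mm above the bench. It must stay where it is.

How it is judged:
By the outcome, as a careful person would: the job done as asked, in the order asked, and still so for the second after the job is handed in, with the robot touching nothing.
It also fails if it takes over 35 s, if anything falls off the work surface, if the arm or the gripper's body presses on something with over 40 N, if the wrist force passes 120 N, or if a joint passes its speed limit or range.

## Working session

There is one attempt and no reset: what is moved stays moved. The work goes in short steps, Python scripts to look and compute and a shell command to move; the robot and the scene stay as the last step left them, time stands still between calls to the robot, and variables do not carry over. Pictures are saved under pics/ and viewed, and the job is handed in when it is done.

```bash
ls; mkdir -p pics
python3 - <<'E'
from cell import env
import cv2
o=env.get_obs();print(o,env.grip_depth)
for n in("scene","side","wrist"):
    p,d=env.snapshot(n);cv2.imwrite(f"pics/{n}0.png",p[:,:,::-1])
    import numpy as np;np.save(f"pics/{n}0.npy",d)
    print(n,env.camera_model(n))
E
```

```text
pics
{'clock': 0.0, 'joint_pos': array([-1.32000195e+00,  3.20293078e-01,  1.56572226e+00, -8.05604686e-06,
        1.25736946e+00, -1.99899420e-02]), 'joint_velocities': array([ 0.00285605,  0.00078342, -0.00085006, -0.00036706,  0.0010286 ,
        0.00099154]), 'joint_efforts': array([-1.21273009e-03, -4.15521491e+01, -2.34163338e+01, -7.08371090e-05,
        8.24086281e-03, -1.49859125e-05]), 'tool_pos': array([ 0.15367814, -0.55353605,  0.20926482]), 'orientation': array([ 9.90847909e-01,  1.34980069e-01, -1.06984806e-04, -8.89673252e-04]), 'wrist_force': array([-0.35696372, -0.63583495, -0.39775641]), 'moment': array([0.00641542, 0.01543199, 0.02499569]), 'finger_gap': 0.0854490630554804} 0.0187
scene {'mtx': array([[370.23480962,   0.        , 321.29021933],
       [  0.        , 370.23480962, 203.04621338],
       [  0.        ,   0.        ,   1.        ]]), 'k1': -0.026443540835599626, 'position': array([ 1.05332793, -0.05864489,  0.60036069]), 'orientation': array([ 0.67720601,  0.62322555, -0.27082386, -0.28219917])}
side {'mtx': array([[476.69319637,   0.        , 318.92044313],
       [  0.        , 476.69319637, 204.3461552 ],
       [  0.        ,   0.        ,   1.        ]]), 'k1': -0.06526906938686915, 'position': array([0.13980349, 0.47795969, 0.81853606]), 'orientation': array([-0.30645932,  0.88435762, -0.33094032,  0.12030287])}
wrist {'mtx': array([[322.07562526,   0.        , 323.70891392],
       [  0.        , 322.07562526, 196.44979689],
       [  0.        ,   0.        ,   1.        ]]), 'k1': -0.0152910420636522, 'mount': array([[ 5.59806783e-04, -9.55093920e-01, -2.96302702e-01,
         7.51880149e-02],
       [ 9.99999841e-01,  5.55589261e-04,  9.84357165e-05,
        -5.14185507e-04],
       [ 7.06072446e-05, -2.96302710e-01,  9.55094079e-01,
        -1.63559638e-01],
       [ 0.00000000e+00,  0.00000000e+00,  0.00000000e+00,
         1.00000000e+00]])}
```

View pics/scene0.png

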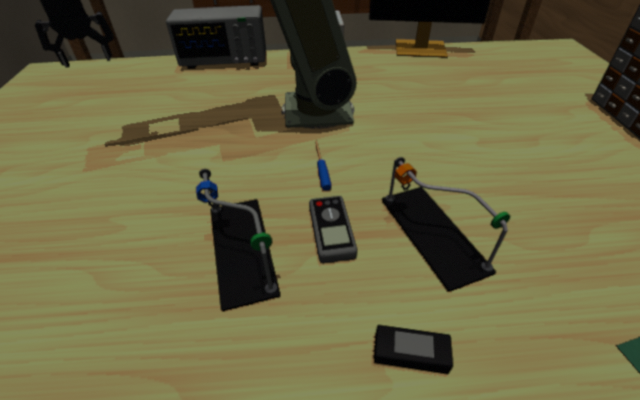

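View pics/side0.png

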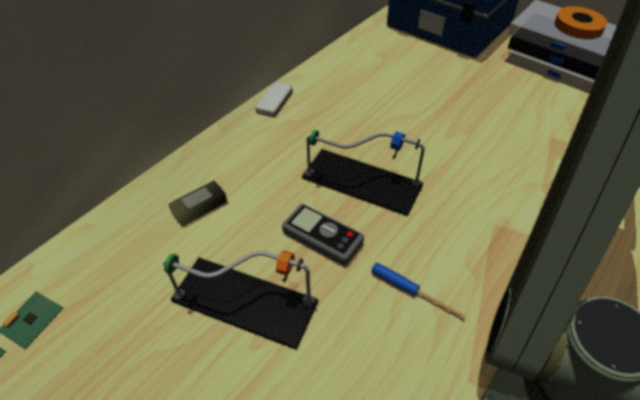

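View pics/wrist0.png

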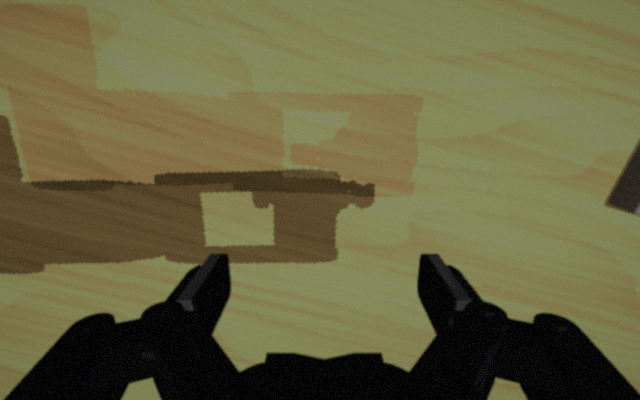

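The scene view shows the orange ring at about (405,173) with its green stop at (500,219). In the side view they are at (287,262) and (171,263). The blue ring is on the other stand. I'll enlarge both views for the base corners.

Run:
```python
import cv2
p=cv2.imread("pics/scene0.png")[145:295,370:530];cv2.imwrite("pics/sc_crop.png",cv2.resize(p,None,fx=4,fy=4,interpolation=2)[:600])
p=cv2.imread("pics/side0.png")[235:355,155:330];cv2.imwrite("pics/si_crop.png",cv2.resize(p,None,fx=4,fy=4,interpolation=2))
```

```text
(no output)
```

View pics/sc_crop.png

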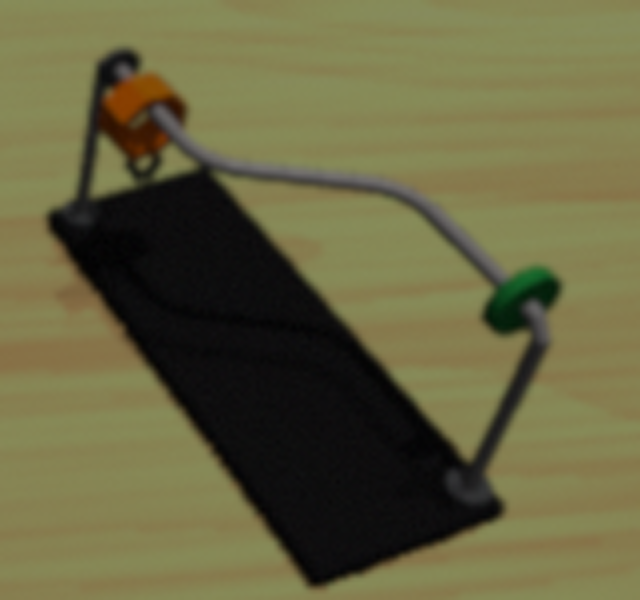

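View pics/si_crop.png

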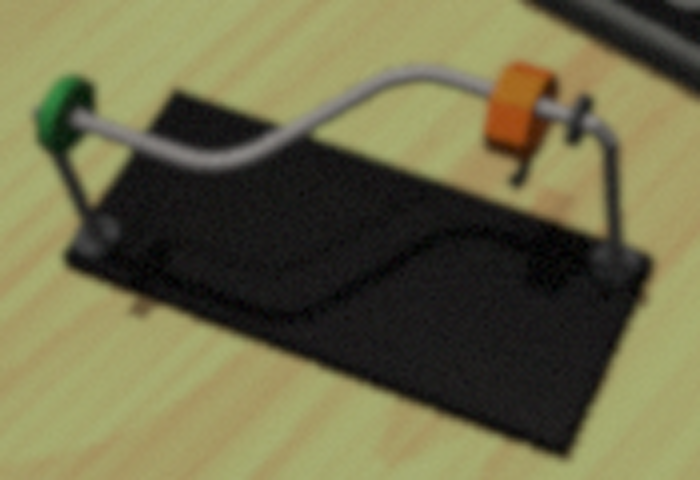

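```bash
cat > h.py <<'E'
import numpy as np,cv2
from scipy.spatial.transform import Rotation as R
from scipy.optimize import least_squares
from cell import env
def proj(n,P,obs=None):
    m=env.camera_model(n);P=np.atleast_2d(P)
    if n=="wrist":
        T=np.eye(4);T[:3,:3]=R.from_quat(obs["orientation"]).as_matrix();T[:3,3]=obs["tool_pos"];T=T@m["mount"]
        c=(P-T[:3,3])@T[:3,:3]
    else: c=(P-m["position"])@R.from_quat(m["orientation"]).as_matrix()
    s=c[:,:2]/c[:,2:];s=s*(1+m["k1"]*(s**2).sum(1,keepdims=True))
    return s@m["mtx"][:2,:2].T+m["mtx"][:2,2]
def W(q,P): 
    P=np.atleast_2d(P);c,s=np.cos(q[2]),np.sin(q[2])
    return P@np.array([[c,-s,0],[s,c,0],[0,0,1]]).T+[q[0],q[1],0]
def path():
    # centreline 2D with fillets radius 35mm
    V=np.array([[-120,-40],[-25,-40],[25,40],[120,40.]])/1000;out=[V[0]]
    for i in(1,2):
        a=V[i-1]-V[i];b=V[i+1]-V[i];a/=np.linalg.norm(a);b/=np.linalg.norm(b)
        th=np.arccos(a@b);t=.035/np.tan(th/2);ctr=V[i]+(a+b)/np.linalg.norm(a+b)*.035/np.sin(th/2)
        p0=V[i]+a*t-ctr;p1=V[i]+b*t-ctr;ang=np.arctan2(p0[0]*p1[1]-p0[1]*p1[0],p0@p1)
        for k in np.linspace(0,1,30): out.append(ctr+R.from_euler('z',ang*k).as_matrix()[:2,:2]@p0)
    out.append(V[3]);o=np.array(out)
    L=np.r_[0,np.cumsum(np.linalg.norm(np.diff(o,axis=0),axis=1))];s=np.arange(0,L[-1],.001)
    return np.c_[np.interp(s,L,o[:,0]),np.interp(s,L,o[:,1])]
E
python3 - <<'E'
from h import *
B=np.array([[-135,-55,12],[-135,55,12],[135,55,12],[135,-55,12],[104,40,130]])/1e3
sc=np.array([[52,214],[208,170],[500,506],[313,573],[523,300]])/4+[370,145]-.375
si=np.array([[650,260],[568,447],[70,256],[178,92],[66,113]])/4+[155,235]-.375
f=lambda q:np.r_[(proj("scene",W(q,B))-sc).ravel(),(proj("side",W(q,B))-si).ravel()]
r=least_squares(f,[.5,.1,0]);
for y in(1.5,-1.5,3):
    k=least_squares(f,[.5,.1,y]); r=k if k.cost<r.cost else r
q=r.x;print(q,r.cost);print(f(q).reshape(-1,2).round(1))
pt=path();pts=W(q,np.c_[pt,np.full(len(pt),.13)])
for n in("scene","side"):
    im=cv2.imread(f"pics/{n}0.png");im=cv2.resize(im,None,fx=4,fy=4,interpolation=2)
    for p in proj(n,pts): cv2.circle(im,tuple(int(v) for v in p*4+1.5),1,(0,0,255),-1)
    # ring candidates
    for x in(-.09,-.08,-.07): cv2.circle(im,tuple(int(v) for v in proj(n,W(q,[x,-.04,.12]))[0]*4+1.5),3,(255,255,0),-1)
    im=im[580:1180,1480:2120] if n=="scene" else im[940:1420,620:1320]
    cv2.imwrite(f"pics/{n}_ov.png",im)
print(R.from_quat(env.get_obs()["orientation"]).as_matrix().round(3))
E
```

```text
[0.54924945 0.20829461 0.28460115] 24.042000497442526
[[-2.3 -1.6]
 [-0.3 -2.1]
 [ 1.8  0.3]
 [-0.   1.7]
 [-1.5  0.7]
 [ 2.2 -0.9]
 [-0.5  2.4]
 [-3.2  0.3]
 [-0.6 -1.9]
 [ 0.6  0.7]]
[[ 0.964  0.268 -0.   ]
 [ 0.268 -0.964  0.001]
 [ 0.    -0.001 -1.   ]]
```

View pics/scene_ov.png

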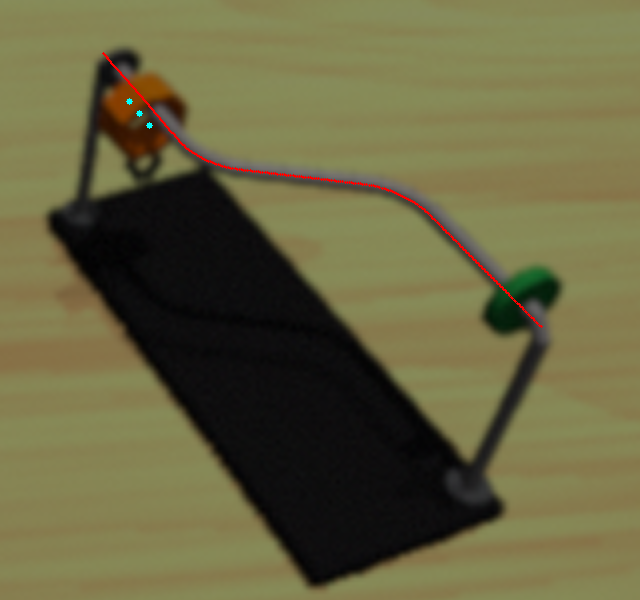

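View pics/side_ov.png

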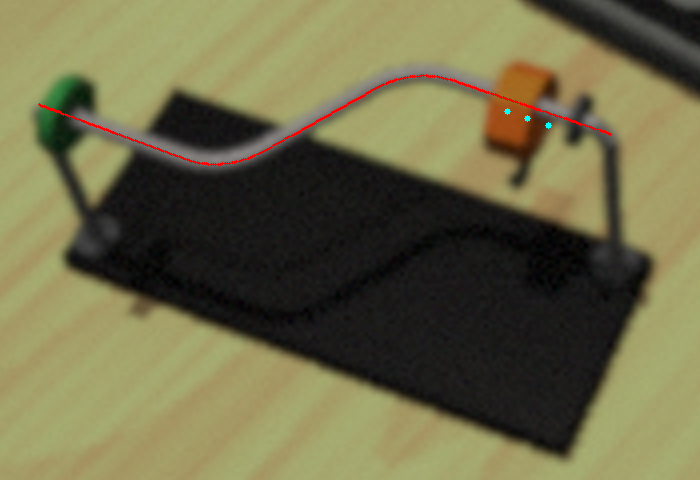

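The fit puts the stand at about (0.549, 0.208) with yaw about 16°, good to a few mm. I'll move above it and refine with the wrist camera.

```bash
python3 -m jog '[[[0,0,0],[0.486,-0.608,-0.02],0.085],[[0,0,0],[0.486,-0.608,-0.02],0.085],[[0,0,0],[0.486,-0.608,-0.02],0.085],[[0,0,0],[0.486,-0.608,-0.02],0.085],[[0,0,0],[0.486,-0.608,-0.02],0.085]]'
python3 -m jog '[[[0,0,0],[0.356,-0.445,-0.02],0.085],[[0,0,0],[0.356,-0.445,-0.02],0.085],[[0,0,0],[0.356,-0.445,-0.02],0.085],[[0,0,0],[0.356,-0.445,-0.02],0.085],[[0,0,0],[0.356,-0.445,-0.02],0.085]]'
```

```text
clock: 0.57
tool_pos: [0.2357, -0.3605, 0.2152]
orientation: [0.991, 0.134, 0.0, -0.0]
wrist_force: [0.8, 0.2, 0.0]
finger_gap: 0.0851
clock: 0.98
tool_pos: [0.3175, -0.1692, 0.2229]
orientation: [0.991, 0.135, 0.0, 0.0]
wrist_force: [1.4, -0.3, -0.3]
finger_gap: 0.0849
```

```bash
python3 -m jog '[[[0,0,0],[0.225,-0.28,0],0.085],[[0,0,0],[0.225,-0.28,0],0.085],[[0,0,0],[0.225,-0.28,0],0.085],[[0,0,0],[0.225,-0.28,0],0.085],[[0,0,0],[0.225,-0.28,0],0.085]]'
python3 -m jog '[[[0,0,0],[0.09,-0.115,0],0.085],[[0,0,0],[0.09,-0.115,0],0.085],[[0,0,0],[0.09,-0.115,0],0.085],[[0,0,0],[0.09,-0.115,0],0.085],[[0,0,0],[0.09,-0.115,0],0.085]]'
python3 - <<'E'
from h import *
import pickle
o=env.get_obs();p,d=env.snapshot("wrist");cv2.imwrite("pics/w1.png",p[:,:,::-1]);np.save("pics/w1.npy",d);pickle.dump(o,open("pics/w1.pkl","wb"))
print(o["tool_pos"],o["orientation"],o["joint_pos"])
E
```

```text
clock: 1.4
tool_pos: [0.3998, 0.0225, 0.2228]
orientation: [0.991, 0.135, 0.0, 0.0]
wrist_force: [1.2, -1.2, -0.3]
finger_gap: 0.085
clock: 1.82
tool_pos: [0.4571, 0.1591, 0.2221]
orientation: [0.991, 0.137, 0.0, -0.001]
wrist_force: [-0.8, -0.8, -0.3]
finger_gap: 0.0851
[0.45709842 0.15905727 0.22211733] [ 9.90544531e-01  1.37189838e-01  2.29719110e-04 -6.53704570e-04] [3.10254801e-01 1.67427105e-01 1.74177433e+00 1.28205607e-03
 1.23171429e+00 1.60537730e+00]
```

View pics/w1.png

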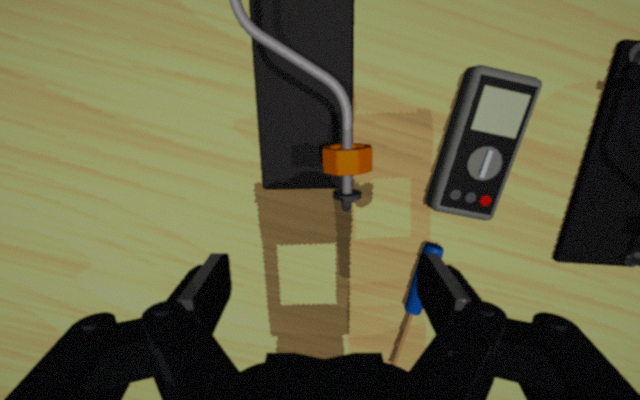

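The wrist view shows the ring centred at about (347,158), the rod running near-vertically at column 347, and the collar at (347,196).

```bash
cat >> h.py <<'E'
def back(n,px,z,obs=None):
    m=env.camera_model(n);px=np.atleast_2d(px).astype(float)
    s0=(px-m["mtx"][:2,2])/m["mtx"][0,0];s=s0.copy()
    for _ in range(9): s=s0/(1+m["k1"]*(s**2).sum(1,keepdims=True))
    d=np.c_[s,np.ones(len(s))]
    if n=="wrist":
        T=np.eye(4);T[:3,:3]=R.from_quat(obs["orientation"]).as_matrix();T[:3,3]=obs["tool_pos"];T=T@m["mount"];M=T[:3,:3];o=T[:3,3]
    else: M=R.from_quat(m["orientation"]).as_matrix();o=m["position"]
    d=d@M.T;return o+d*((z-o[2])/d[:,2])[:,None]
def loc(q,P): 
    c,s=np.cos(q[2]),np.sin(q[2]);D=np.atleast_2d(P)[:,:2]-q[:2];return D@np.array([[c,-s],[s,c]])
E
python3 - <<'E'
from h import *
import pickle
from scipy.spatial import cKDTree
o=pickle.load(open("pics/w1.pkl","rb"))
px=[(347,185),(347,135),(346,110),(335,88),(310,67),(275,45),(248,27),(237,5)]
Pw=back("wrist",px,.13,o);col=back("wrist",[(347,196)],.13,o)
c2=lambda a,off:np.array(a)/4+off-.375
Ps=back("side",c2([(90,122),(140,142),(205,158),(265,140),(300,122),(350,92),(420,70),(470,82)],[155,235]),.13)
Pc=back("scene",c2([(165,118),(190,148),(230,165),(300,175),(380,186),(430,210),(480,262)],[370,145]),.13)
stop=np.r_[back("side",c2([(66,113)],[155,235]),.13),back("scene",c2([(523,300)],[370,145]),.13)]
t=cKDTree(path());p=path()
def f(q,sets,stp,cl):
    r=[]
    for S in sets: r+=list(t.query(loc(q,S))[0])
    if stp is not None: r+=list((loc(q,stp)-[.104,.04]).ravel())
    if cl is not None: r+=list((loc(q,cl)-[-.106,-.04]).ravel())
    return np.array(r)
q0=[.549,.208,.285]
for nm,a in(("wrist",([Pw],None,col)),("side",([Ps],stop[:1],None)),("scene",([Pc],stop[1:],None)),("all",([Pw,Ps,Pc],stop,col))):
    r=least_squares(f,q0,args=a,diff_step=1e-3);print(nm,r.x.round(4),(f(r.x,*a)*1e3).round(1))
q=r.x
rp=back("wrist",[(347,158)],.13,o);print("ring loc@.13",loc(q,rp),loc(q,back("wrist",[(347,145),(347,174)],.13,o)))
d=np.load("pics/w1.npy");print(d[185,347],d[155:160,340:345])
E
```

```text
wrist [0.5494 0.2088 0.286 ] [ 0.3  0.4  0.4  0.7  1.2  0.7  0.6  0.1 -0.4 -0.4]
side [0.5533 0.2075 0.2987] [ 0.2  0.9  0.6  1.1  0.5  0.7  0.6  0.6 -1.3 -0.3]
scene [0.5486 0.2106 0.2858] [ 0.3  0.9  0.7  0.2  0.6  0.1  1.1 -0.3  1. ]
all [0.5505 0.209  0.2858] [ 0.2  0.5  0.8  1.4  0.1  0.5  1.5  0.4  1.3  0.8  2.8  3.9  3.1  4.
  3.   2.4  2.4  1.4  3.   2.3  1.9  2.1  1.   0.5 -1.3 -1.6  3.1 -1.6
 -0.3]
ring loc@.13 [[-0.07568115 -0.03992875]] [[-0.06527678 -0.0398139 ]
 [-0.08882979 -0.04007519]]
0.26045853 [[0.24659626 0.24706872 0.24789774 0.24843758 0.24840195]
 [0.24794804 0.24694224 0.24909341 0.24849157 0.24800123]
 [0.24927814 0.2484795  0.24777745 0.24714792 0.24859555]
 [0.24931857 0.2474809  0.24987738 0.24805187 0.24858359]
 [0.24902137 0.24892093 0.24858871 0.2487579  0.24894723]]
```

Run:
```python
from h import *
import pickle
o=pickle.load(open("pics/w1.pkl","rb"))
im=cv2.imread("pics/w1.png")[130:215,300:400];im=cv2.resize(im,None,fx=6,fy=6,interpolation=2)
q=[.5496,.2092,.286]
for x in(-.09,-.08,-.07,-.06):
  for y in(-.06,-.02):
    u=proj("wrist",W(q,[x,y,.125]),o)[0];cv2.circle(im,tuple(int(v) for v in (u-[300,130])*6+2.5),2,(255,255,0),-1)
    u=proj("wrist",W(q,[x,-.04,.13]),o)[0];cv2.circle(im,tuple(int(v) for v in (u-[300,130])*6+2.5),2,(0,0,255),-1)
cv2.imwrite("pics/w1c.png",im)
```

```text
(no output)
```

View pics/w1c.png

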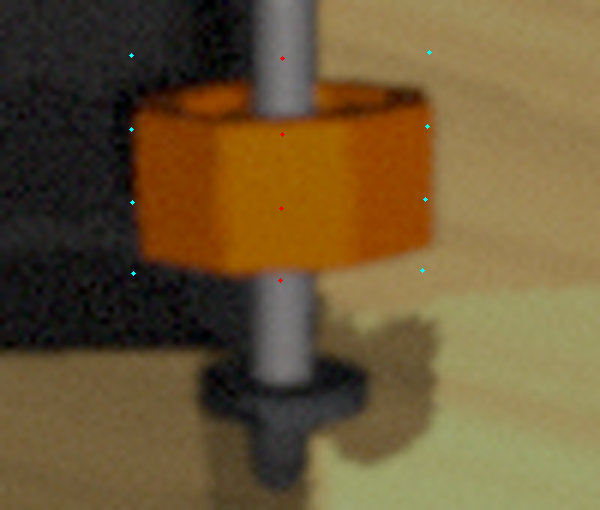

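```bash
cat >> h.py <<'E'
Q=np.array([.5496,.2092,.286])
def pose(o=None):
    o=o or env.get_obs();M=R.from_quat(o["orientation"]).as_matrix();return o["tool_pos"],M,np.arctan2(M[1,0],M[0,0]),o
def delta(lx,ly,z,lyaw,q=Q):
    p,M,y,o=pose();t=W(q,[lx,ly,z])[0]
    return (M.T@(t-p)).round(4),round(-(lyaw+q[2]-y),4)
def status():
    p,M,y,o=pose();l=loc(Q,p)[0];print("t",round(o["clock"],2),"local mm",(l*1e3).round(1),"z",(p[2]*1e3).round(1),"yaw",np.degrees(y-Q[2]).round(1),"gap",(o["finger_gap"]*1e3).round(1),"F local",(R.from_euler('z',-Q[2]).apply(o["wrist_force"])).round(1),"q6",o["joint_pos"][5].round(2))
E
python3 - <<'E'
from h import *
status();print(delta(-.080,-.0407,.140,0))
E
```

```text
Traceback (most recent call last):
  File "h.py", line 45, in status
    p,M,y,o=pose();l=loc(Q,p)[0];print("t",round(o["clock"],2),"local mm",(l*1e3).round(1),"z",(p[2]*1e3).round(1),"yaw",np.degrees(y-Q[2]).round(1),"gap",(o["finger_gap"]*1e3).round(1),"F local",(R.from_euler('z',-Q[2]).apply(o["wrist_force"])).round(1),"q6",o["joint_pos"][5].round(2))
                                                                                                                                                           ^^^^^^^^^^^^^^^^^^^^^^^^^^^
AttributeError: 'float' object has no attribute 'round'
```

```bash
sed -i 's/(o\["finger_gap"\]\*1e3).round(1)/round(o["finger_gap"]*1e3,1)/' h.py
python3 - <<'E'
from h import *
status();print(delta(-.080,-.0407,.155,0),delta(-.080,-.0407,.1,0))
E
```

```text
t 1.87 local mm [-104.7  -23.8] z 222.0 yaw -0.7 gap 85.3 F local [-0.5 -0.2 -1.5] q6 1.6
(array([0.025 , 0.0165, 0.067 ]), np.float64(-0.0118)) (array([0.025 , 0.0165, 0.122 ]), np.float64(-0.0118))
```

```bash
python3 -m jog '[[[0,0,-0.012],[0.025,0.0165,0.02],0.085],[[0,0,-0.012],[0.025,0.0165,0.045],0.085],[[0,0,-0.012],[0.025,0.0165,0.067],0.085],[[0,0,-0.012],[0.025,0.0165,0.067],0.085],[[0,0,-0.012],[0.025,0.0165,0.067],0.085]]'
python3 - <<'E'
from h import *
o=env.get_obs();p,d=env.snapshot("wrist");cv2.imwrite("pics/w2.png",p[:,:,::-1])
status();print(delta(-.080,-.0407,.1,0))
E
```

```text
clock: 2.28
tool_pos: [0.4831, 0.1447, 0.1552]
orientation: [0.99, 0.14, -0.002, 0.0]
wrist_force: [0.6, -0.2, -0.0]
finger_gap: 0.085
t 2.33 local mm [-80.8 -43. ] z 156.5 yaw -0.2 gap 85.0 F local [-0.2  0.1  0.2] q6 1.56
(array([ 0.0008, -0.0023,  0.0565]), np.float64(-0.0042))
```

View pics/w2.png

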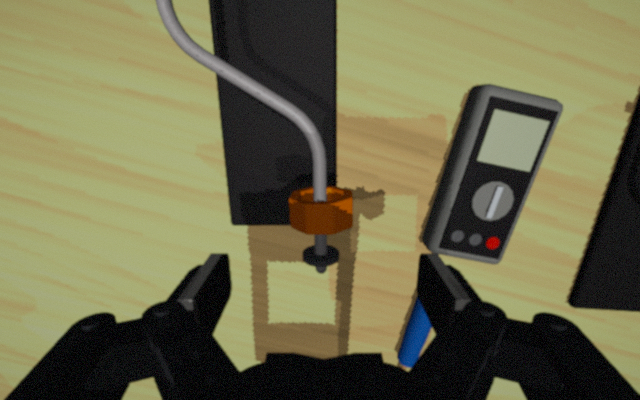

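The ring (column 321) sits about 2 mm off the finger centre (column 324), which agrees with the computed offset. Next I'll descend and grip.

```bash
python3 -m jog '[[[0,0,-0.003],[0.001,-0.002,0.015],0.085],[[0,0,-0.003],[0.001,-0.002,0.03],0.085],[[0,0,-0.003],[0.001,-0.002,0.045],0.085],[[0,0,-0.003],[0.001,-0.002,0.055],0.085],[[0,0,-0.003],[0.001,-0.002,0.055],0.085]]'
python3 - <<'E'
from h import *
status();print(delta(-.080,-.0407,.1,0))
E
```

```text
clock: 2.75
tool_pos: [0.484, 0.1478, 0.1004]
orientation: [0.99, 0.142, -0.001, 0.0]
wrist_force: [-0.2, -0.3, -1.1]
finger_gap: 0.0849
t 2.75 local mm [-80.3 -40.4] z 100.4 yaw -0.0 gap 84.9 F local [-0.2 -0.2 -1.1] q6 1.56
(array([0.0003, 0.0003, 0.0004]), np.float64(-0.0004))
```

```bash
python3 -m jog '[[[0,0,0],[0,0,0],0.06],[[0,0,0],[0,0,0],0.05],[[0,0,0],[0,0,0],0.045],[[0,0,0],[0,0,0],0.038],[[0,0,0],[0,0,0],0.034]]'
python3 -m jog '[[[0,0,0],[0,0,0],0.034],[[0,0,0],[0,0,0],0.034],[[0,0,0],[0,0,-0.003],0.034],[[0,0,0],[0,0,-0.006],0.034],[[0,0,0],[0,0,-0.006],0.034]]'
python3 - <<'E'
from h import *
p,d=env.snapshot("side");cv2.imwrite("pics/s3.png",cv2.resize(p[200:340,140:360,::-1],None,fx=3.5,fy=3.5,interpolation=2))
p,d=env.snapshot("wrist");cv2.imwrite("pics/w3.png",p[:,:,::-1])
status()
E
```

```text
clock: 3.17
tool_pos: [0.4853, 0.1484, 0.1021]
orientation: [0.99, 0.142, 0.001, -0.0]
wrist_force: [-0.8, 0.3, 4.6]
finger_gap: 0.0377
clock: 3.58
tool_pos: [0.485, 0.1483, 0.1074]
orientation: [0.99, 0.142, 0.001, -0.0]
wrist_force: [-0.3, -0.3, -0.8]
finger_gap: 0.0372
t 3.68 local mm [-79.5 -40.2] z 106.8 yaw -0.0 gap 37.2 F local [ 0.9 -0.6 -1.1] q6 1.56
```

View pics/s3.png

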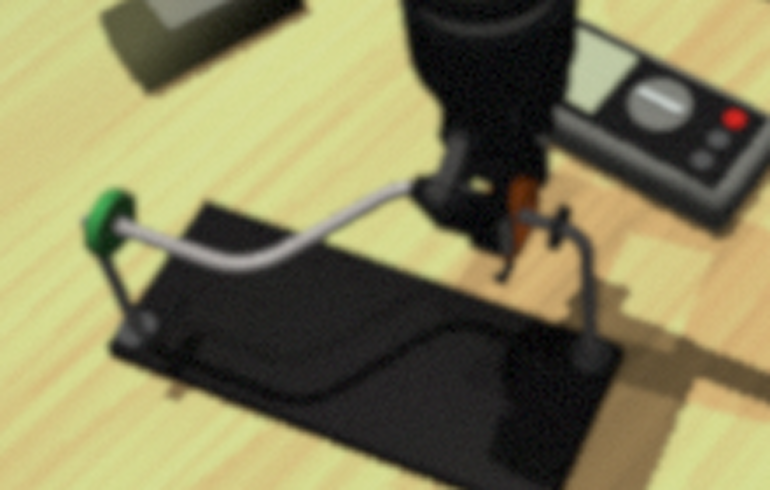

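View pics/w3.png

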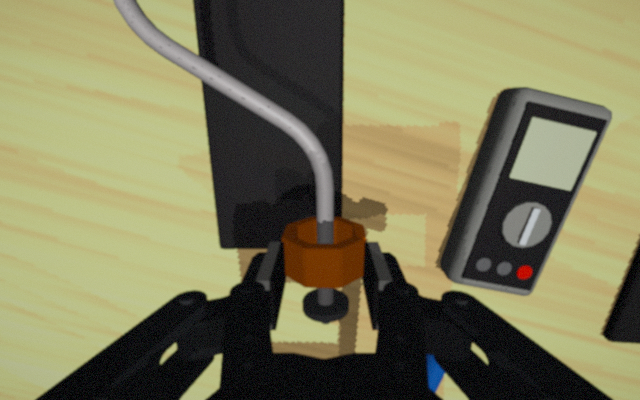

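The ring is gripped and lifted 6 mm, and the rod looks centred in the hole (both at column 325). Next step: work out the waypoints along the rod.

```bash
cat > plan.py <<'E'
from h import *
import sys
# arguments: start ring x-index s (mm along path), step mm, ncalls ; start from measured pose
def plan(step,n,off=.003,q=Q,send=1e9):
    P=path();T=np.gradient(P,axis=0);yaw=np.unwrap(np.arctan2(T[:,1],T[:,0]))
    K=np.ones(9)/9;ypad=np.convolve(np.pad(yaw,4,mode='edge'),K,'valid')
    p,M,y0,o=pose();l=loc(q,p)[0];y0-=q[2]
    rc=l+off*np.array([np.cos(y0),np.sin(y0)]);s=np.argmin(np.linalg.norm(P-rc,axis=1))*1.0
    print("s",s,"dev mm",(rc-P[int(s)])*1e3)
    cur=l;cy=y0
    for c in range(n):
        rows=[];
        for k in range(5):
            s=min(s+step,send);i=np.arange(len(P));pt=np.array([np.interp(s,i,P[:,0]),np.interp(s,i,P[:,1])]);yy=np.interp(s,i,ypad)
            t=pt-off*np.array([np.cos(yy),np.sin(yy)]);d=t-cur
            rows.append([[0,0,round(-(yy-cy),3)],[round(d@[np.cos(cy),np.sin(cy)],4),round(d@[np.sin(cy),-np.cos(cy)],4),0]])
        cur=t;cy=yy;print("end s",s,pt.round(4),np.degrees(yy).round(1));print(rows)
if __name__=="__main__": status();plan(float(sys.argv[1]),int(sys.argv[2]))
E
python3 plan.py 4 5
```

```text
t 3.68 local mm [-79.5 -40.2] z 106.8 yaw -0.0 gap 37.2 F local [ 0.9 -0.6 -1.1] q6 1.56
s 43.0 dev mm [ 0.45562605 -0.20700735]
end s 63.0 [-0.057 -0.04 ] 0.0
[[[0, 0, np.float64(-0.0)], [np.float64(0.0035), np.float64(-0.0002), 0]], [[0, 0, np.float64(-0.0)], [np.float64(0.0075), np.float64(-0.0002), 0]], [[0, 0, np.float64(-0.0)], [np.float64(0.0115), np.float64(-0.0002), 0]], [[0, 0, np.float64(-0.0)], [np.float64(0.0155), np.float64(-0.0002), 0]], [[0, 0, np.float64(-0.0)], [np.float64(0.0195), np.float64(-0.0002), 0]]]
end s 83.0 [-0.0371 -0.0392] 12.1
[[[0, 0, np.float64(-0.0)], [np.float64(0.004), np.float64(0.0), 0]], [[0, 0, np.float64(-0.0)], [np.float64(0.008), np.float64(0.0), 0]], [[0, 0, np.float64(-0.025)], [np.float64(0.012), np.float64(0.0001), 0]], [[0, 0, np.float64(-0.1)], [np.float64(0.016), np.float64(0.0001), 0]], [[0, 0, np.float64(-0.212)], [np.float64(0.02), np.float64(-0.0002), 0]]]
end s 103.0 [-0.0197 -0.0298] 44.9
[[[0, 0, np.float64(-0.114)], [np.float64(0.004), np.float64(0.0001), 0]], [[0, 0, np.float64(-0.228)], [np.float64(0.008), np.float64(-0.000
[... 328 characters left out ...]
t64(0.0001), 0]], [[0, 0, np.float64(-0.196)], [np.float64(0.008), np.float64(-0.0003), 0]], [[0, 0, np.float64(-0.228)], [np.float64(0.0119), np.float64(-0.0011), 0]], [[0, 0, np.float64(-0.229)], [np.float64(0.0158), np.float64(-0.002), 0]], [[0, 0, np.float64(-0.229)], [np.float64(0.0197), np.float64(-0.0029), 0]]]
end s 143.0 [0.0022 0.0036] 58.0
[[[0, 0, np.float64(-0.0)], [np.float64(0.004), np.float64(0.0), 0]], [[0, 0, np.float64(0.0)], [np.float64(0.008), np.float64(-0.0), 0]], [[0, 0, np.float64(-0.0)], [np.float64(0.012), np.float64(-0.0), 0]], [[0, 0, np.float64(-0.0)], [np.float64(0.016), np.float64(-0.0), 0]], [[0, 0, np.float64(-0.0)], [np.float64(0.02), np.float64(-0.0), 0]]]
```

```bash
python3 -m jog '[[[0,0,0],[0.0035,0,0],0.034],[[0,0,0],[0.0075,0,0],0.034],[[0,0,0],[0.0115,0,0],0.034],[[0,0,0],[0.0155,0,0],0.034],[[0,0,0],[0.0195,0,0],0.034]]'
python3 -m jog '[[[0,0,0],[0.004,0,0],0.034],[[0,0,0],[0.008,0,0],0.034],[[0,0,-0.025],[0.012,0,0],0.034],[[0,0,-0.1],[0.016,0,0],0.034],[[0,0,-0.212],[0.02,0,0],0.034]]'
python3 plan.py 4 2
```

```text
clock: 4.1
tool_pos: [0.5039, 0.1538, 0.1066]
orientation: [0.99, 0.142, -0.0, 0.0]
wrist_force: [0.0, -0.0, -0.4]
finger_gap: 0.0376
clock: 4.52
tool_pos: [0.5229, 0.1594, 0.1067]
orientation: [0.969, 0.249, -0.0, 0.0]
wrist_force: [-0.8, -0.5, -1.1]
finger_gap: 0.0375
t 4.52 local mm [-39.7 -40.2] z 106.7 yaw 12.4 gap 37.5 F local [-0.9 -0.2 -1.1] q6 1.34
s 83.0 dev mm [ 0.32355429 -0.33914737]
end s 103.0 [-0.0197 -0.0298] 44.9
[[[0, 0, np.float64(-0.109)], [np.float64(0.0038), np.float64(-0.0003), 0]], [[0, 0, np.float64(-0.223)], [np.float64(0.0078), np.float64(-0.0006), 0]], [[0, 0, np.float64(-0.337)], [np.float64(0.0117), np.float64(-0.0014), 0]], [[0, 0, np.float64(-0.452)], [np.float64(0.0155), np.float64(-0.0026), 0]], [[0, 0, np.float64(-0.566)], [np.float64(0.0192), np.float64(-0.0042), 0]]]
end s 123.0 [-0.0084 -0.0134] 58.0
[[[0, 0, np.float64(-0.113)], [np.float64(0.004), np.float64(0.0001), 0]], [[0, 0, np.float64(-0.196)], [np.float64(0.008), np.float64(-0.0003), 0]], [[0, 0, np.float64(-0.228)], [np.float64(0.0119), np.float64(-0.0011), 0]], [[0, 0, np.float64(-0.229)], [np.float64(0.0158), np.float64(-0.002), 0]], [[0, 0, np.float64(-0.229)], [np.float64(0.0197), np.float64(-0.0029), 0]]]
```

Tracking is good and the forces are low.

```bash
python3 -m jog '[[[0,0,-0.11],[0.0038,-0.0003,0],0.034],[[0,0,-0.223],[0.0078,-0.0006,0],0.034],[[0,0,-0.337],[0.0117,-0.0014,0],0.034],[[0,0,-0.452],[0.0155,-0.0026,0],0.034],[[0,0,-0.566],[0.0192,-0.0042,0],0.034]]'
python3 -m jog '[[[0,0,-0.113],[0.004,0,0],0.034],[[0,0,-0.196],[0.008,-0.0003,0],0.034],[[0,0,-0.228],[0.0119,-0.0011,0],0.034],[[0,0,-0.229],[0.0158,-0.002,0],0.034],[[0,0,-0.229],[0.0197,-0.0029,0],0.034]]'
python3 - <<'E'
from h import *
p,d=env.snapshot("wrist");cv2.imwrite("pics/w4.png",p[:,:,::-1])
E
python3 plan.py 4 5
```

```text
clock: 4.93
tool_pos: [0.5378, 0.1723, 0.1067]
orientation: [0.86, 0.51, -0.0, 0.0]
wrist_force: [0.6, 0.3, -1.3]
finger_gap: 0.0369
clock: 5.35
tool_pos: [0.5446, 0.1911, 0.1067]
orientation: [0.798, 0.602, -0.0, 0.0]
wrist_force: [-0.2, -0.2, -0.7]
finger_gap: 0.0374
t 5.4 local mm [ -9.4 -15.4] z 106.7 yaw 57.7 gap 37.1 F local [ 0.9  0.7 -0.8] q6 0.6
s 124.0 dev mm [ 0.02751636 -0.28867211]
end s 144.0 [0.0028 0.0044] 58.0
[[[0, 0, np.float64(-0.006)], [np.float64(0.0042), np.float64(-0.0002), 0]], [[0, 0, np.float64(-0.006)], [np.float64(0.0082), np.float64(-0.0002), 0]], [[0, 0, np.float64(-0.006)], [np.float64(0.0122), np.float64(-0.0002), 0]], [[0, 0, np.float64(-0.006)], [np.float64(0.0162), np.float64(-0.0003), 0]], [[0, 0, np.float64(-0.006)], [np.float64(0.0202), np.float64(-0.0003), 0]]]
end s 164.0 [0.0134 0.0214] 57.6
[[[0, 0, np.float64(0.0)], [np.float64(0.004), np.float64(0.0), 0]], [[0, 0, np.float64(-0.0)], [np.float64(0.008), np.float64(0.0), 0]], [[0, 0, np.float64(-0.0)], [np.float64(0.012), np.float64(0.0), 0]], [[0, 0, np.float64(0.0)], [np.float64(0.016), np
[... 586 characters left out ...]
.0001), 0]], [[0, 0, np.float64(0.228)], [np.float64(0.008), np.float64(0.0002), 0]], [[0, 0, np.float64(0.343)], [np.float64(0.0119), np.float64(0.001), 0]], [[0, 0, np.float64(0.446)], [np.float64(0.0157), np.float64(0.0023), 0]], [[0, 0, np.float64(0.503)], [np.float64(0.0193), np.float64(0.0041), 0]]]
end s 224.0 [0.0664 0.04  ] 0.0
[[[0, 0, np.float64(0.011)], [np.float64(0.004), np.float64(0.0), 0]], [[0, 0, np.float64(0.011)], [np.float64(0.008), np.float64(0.0001), 0]], [[0, 0, np.float64(0.011)], [np.float64(0.012), np.float64(0.0001), 0]], [[0, 0, np.float64(0.011)], [np.float64(0.016), np.float64(0.0001), 0]], [[0, 0, np.float64(0.011)], [np.float64(0.02), np.float64(0.0002), 0]]]
```

View pics/w4.png

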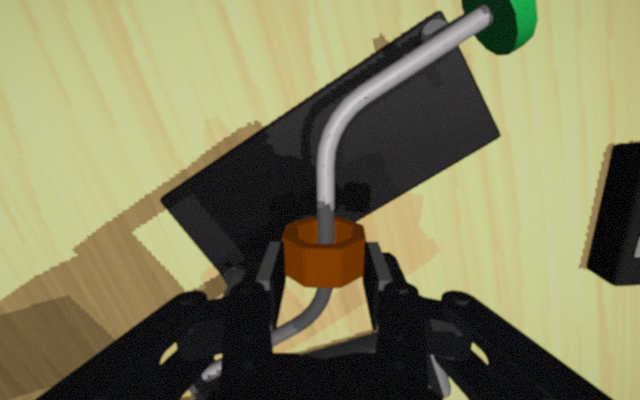

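The ring is now on the diagonal leg, with the rod centred at column 325 and the green stop ahead at (500,20). I'll carry on through the second corner.

```bash
python3 -m jog '[[[0,0,-0.005],[0.0042,0,0],0.034],[[0,0,-0.005],[0.0082,0,0],0.034],[[0,0,-0.005],[0.0122,0,0],0.034],[[0,0,-0.005],[0.0162,0,0],0.034],[[0,0,-0.005],[0.0202,0,0],0.034]]'
python3 -m jog '[[[0,0,0],[0.004,0,0],0.034],[[0,0,0],[0.008,0,0],0.034],[[0,0,0],[0.012,0,0],0.034],[[0,0,0],[0.016,0,0],0.034],[[0,0,0.006],[0.02,0,0],0.034]]'
python3 plan.py 4 2
```

```text
clock: 5.82
tool_pos: [0.5501, 0.2106, 0.1068]
orientation: [0.797, 0.604, 0.0, 0.0]
wrist_force: [1.2, -0.1, -0.7]
finger_gap: 0.0375
clock: 6.23
tool_pos: [0.5554, 0.2299, 0.1067]
orientation: [0.799, 0.602, -0.0, 0.0]
wrist_force: [0.3, -0.1, -1.3]
finger_gap: 0.0372
t 6.23 local mm [11.4 18.2] z 106.7 yaw 57.6 gap 37.2 F local [ 0.3 -0.2 -1.3] q6 0.65
s 163.0 dev mm [0.19686901 0.1889754 ]
end s 183.0 [0.0263 0.035 ] 31.1
[[[0, 0, np.float64(0.033)], [np.float64(0.0037), np.float64(-0.0002), 0]], [[0, 0, np.float64(0.12)], [np.float64(0.0077), np.float64(-0.0002), 0]], [[0, 0, np.float64(0.234)], [np.float64(0.0117), np.float64(0.0002), 0]], [[0, 0, np.float64(0.349)], [np.float64(0.0157), np.float64(0.001), 0]], [[0, 0, np.float64(0.463)], [np.float64(0.0195), np.float64(0.0023), 0]]]
end s 203.0 [0.0454 0.04  ] 1.2
[[[0, 0, np.float64(0.114)], [np.float64(0.004), np.float64(-0.0001), 0]], [[0, 0, np.float64(0.228)], [np.float64(0.008), np.float64(0.0002), 0]], [[0, 0, np.float64(0.343)], [np.float64(0.0119), np.float64(0.001), 0]], [[0, 0, np.float64(0.453)], [np.float64(0.0157), np.float64(0.0023), 0]], [[0, 0, np.float64(0.522)], [np.float64(0.0193), np.float64(0.004), 0]]]
```

```bash
python3 -m jog '[[[0,0,0.033],[0.0038,0,0],0.034],[[0,0,0.12],[0.0078,0,0],0.034],[[0,0,0.234],[0.0118,0.0003,0],0.034],[[0,0,0.349],[0.0157,0.001,0],0.034],[[0,0,0.463],[0.0195,0.0023,0],0.034]]'
python3 -m jog '[[[0,0,0.114],[0.004,0,0],0.034],[[0,0,0.228],[0.008,0.0002,0],0.034],[[0,0,0.343],[0.0119,0.001,0],0.034],[[0,0,0.453],[0.0157,0.0023,0],0.034],[[0,0,0.53],[0.0193,0.004,0],0.034]]'
python3 - <<'E'
from h import *
p,d=env.snapshot("wrist");cv2.imwrite("pics/w5.png",p[:,:,::-1])
E
python3 plan.py 4 2
```

```text
clock: 6.65
tool_pos: [0.5629, 0.248, 0.1067]
orientation: [0.917, 0.4, -0.0, 0.0]
wrist_force: [0.5, -0.3, 0.1]
finger_gap: 0.038
clock: 7.07
tool_pos: [0.579, 0.2595, 0.1067]
orientation: [0.989, 0.146, -0.0, 0.0]
wrist_force: [0.4, -0.3, 0.4]
finger_gap: 0.0371
t 7.12 local mm [43.3 40. ] z 106.7 yaw 0.4 gap 37.1 F local [ 1.4  0.  -1.1] q6 1.68
s 204.0 dev mm [-0.05766341  0.01708368]
end s 224.0 [0.0664 0.04  ] 0.0
[[[0, 0, np.float64(0.006)], [np.float64(0.0041), np.float64(0.0), 0]], [[0, 0, np.float64(0.006)], [np.float64(0.0081), np.float64(0.0), 0]], [[0, 0, np.float64(0.006)], [np.float64(0.0121), np.float64(0.0001), 0]], [[0, 0, np.float64(0.006)], [np.float64(0.0161), np.float64(0.0001), 0]], [[0, 0, np.float64(0.006)], [np.float64(0.0201), np.float64(0.0001), 0]]]
end s 244.0 [0.0864 0.04  ] 0.0
[[[0, 0, np.float64(-0.0)], [np.float64(0.004), np.float64(0.0), 0]], [[0, 0, np.float64(-0.0)], [np.float64(0.008), np.float64(0.0), 0]], [[0, 0, np.float64(-0.0)], [np.float64(0.012), np.float64(0.0), 0]], [[0, 0, np.float64(-0.0)], [np.float64(0.016), np.float64(0.0), 0]], [[0, 0, np.float64(-0.0)], [np.float64(0.02), np.float64(0.0), 0]]]
```

View pics/w5.png

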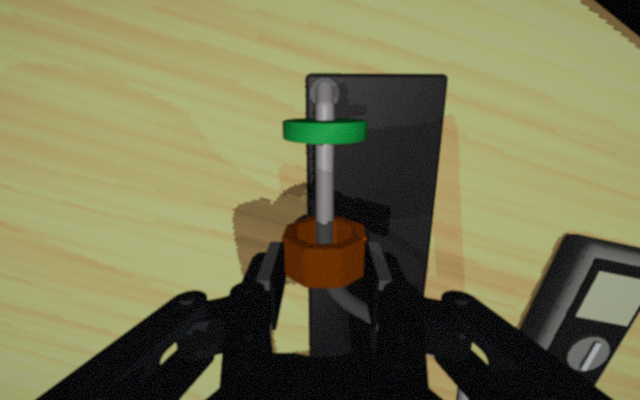

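Past both corners, the stop is straight ahead at (325,130), about 43 mm away. I'll close most of that, then creep in while watching the force.

```bash
python3 -m jog '[[[0,0,0.006],[0.004,0,0],0.034],[[0,0,0.006],[0.008,0,0],0.034],[[0,0,0.006],[0.012,0,0],0.034],[[0,0,0.006],[0.016,0,0],0.034],[[0,0,0.006],[0.02,0,0],0.034]]'
python3 -m jog '[[[0,0,0],[0.004,0,0],0.034],[[0,0,0],[0.008,0,0.001],0.034],[[0,0,0],[0.012,0,0.003],0.034],[[0,0,0],[0.016,0,0.005],0.034],[[0,0,0],[0.018,0,0.005],0.034]]'
python3 - <<'E'
from h import *
p,d=env.snapshot("wrist");cv2.imwrite("pics/w6.png",p[:,:,::-1])
status()
E
```

```text
clock: 7.53
tool_pos: [0.5984, 0.2651, 0.1068]
orientation: [0.989, 0.146, 0.0, 0.0]
wrist_force: [0.3, -0.2, -0.4]
finger_gap: 0.0375
clock: 7.95
tool_pos: [0.6142, 0.2699, 0.1022]
orientation: [0.989, 0.146, -0.002, 0.0]
wrist_force: [-3.8, -0.8, 4.0]
finger_gap: 0.0377
t 8.0 local mm [80.  40.1] z 102.2 yaw 0.4 gap 37.3 F local [-2.9  0.   4.1] q6 1.67
```

View pics/w6.png

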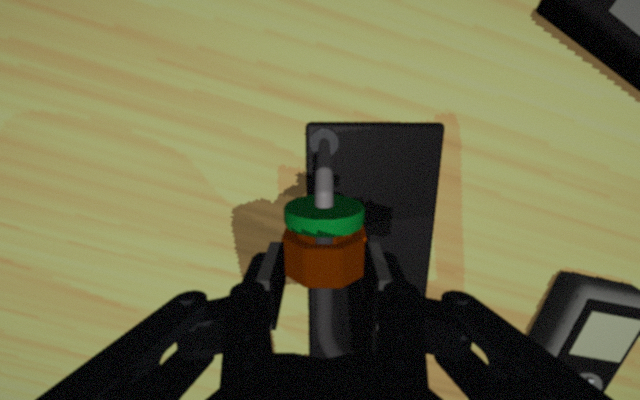

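```bash
python3 -m jog '[[[0,0,0],[0.001,0,-0.001],0.034],[[0,0,0],[0.002,0,-0.001],0.034],[[0,0,0],[0.003,0,-0.001],0.034],[[0,0,0],[0.004,0,-0.001],0.034],[[0,0,0],[0.004,0,-0.001],0.034]]'
python3 -c "from h import *;status()"
```

```text
clock: 8.42
tool_pos: [0.6193, 0.2714, 0.1024]
orientation: [0.989, 0.146, 0.0, 0.0]
wrist_force: [0.5, 0.4, -1.0]
finger_gap: 0.0374
t 8.42 local mm [84.4 40. ] z 102.4 yaw 0.4 gap 37.4 F local [ 0.6  0.2 -1. ] q6 1.67
```

```bash
python3 -m jog '[[[0,0,0.006],[0.001,0,0],0.034],[[0,0,0.006],[0.0015,0,0],0.034],[[0,0,0.006],[0.002,0,0],0.034],[[0,0,0.006],[0.002,0,0],0.034],[[0,0,0.006],[0.002,0,0],0.034]]'
python3 -c "from h import *;status()"
```

```text
clock: 8.83
tool_pos: [0.621, 0.272, 0.1027]
orientation: [0.99, 0.143, 0.0, 0.0]
wrist_force: [-0.9, -0.6, -0.6]
finger_gap: 0.0378
t 8.83 local mm [86.2 40.1] z 102.7 yaw 0.0 gap 37.8 F local [-1.  -0.3 -0.6] q6 1.68
```

```bash
python3 -m jog '[[[0,0,0],[0.0005,0,0],0.034],[[0,0,0],[0.001,0,0],0.034],[[0,0,0],[0.0015,0,0],0.034],[[0,0,0],[0.002,0,0],0.034],[[0,0,0],[0.002,0,0],0.034]]'
python3 - <<'E'
from h import *
p,d=env.snapshot("wrist");cv2.imwrite("pics/w7.png",cv2.resize(p[150:320,220:430,::-1],None,fx=3.5,fy=3.5,interpolation=2))
status()
E
```

```text
clock: 9.25
tool_pos: [0.6224, 0.2723, 0.1027]
orientation: [0.99, 0.143, -0.001, 0.0]
wrist_force: [-2.0, -0.7, 1.0]
finger_gap: 0.0372
t 9.3 local mm [87.7 40. ] z 102.7 yaw 0.0 gap 37.1 F local [-1.7  0.5  0.3] q6 1.68
```

View pics/w7.png

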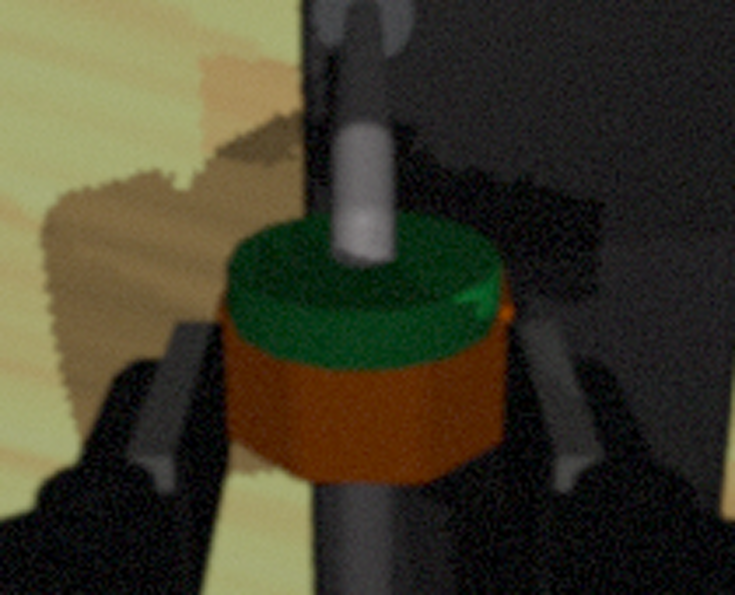

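The ring looks flush with the stop. I'll press a little more to confirm.

```bash
python3 -m jog '[[[0,0,0],[0.0005,0,0],0.034],[[0,0,0],[0.001,0,0],0.034],[[0,0,0],[0.0015,0,0],0.034],[[0,0,0],[0.002,0,0],0.034],[[0,0,0],[0.002,0,0],0.034]]'
python3 -c "from h import *;status()"
```

```text
clock: 9.72
tool_pos: [0.6224, 0.2723, 0.1026]
orientation: [0.99, 0.143, -0.003, 0.001]
wrist_force: [-7.2, -1.9, 4.4]
finger_gap: 0.0375
t 9.72 local mm [87.7 40. ] z 102.6 yaw 0.0 gap 37.5 F local [-7.4  0.2  4.4] q6 1.68
```

Contact is confirmed: the position has stalled and the force has risen to 7 N. I'll ease the preload, lower the ring to hanging height and open.

```bash
python3 -m jog '[[[0,0,0],[-0.0005,0,0.0005],0.034],[[0,0,0],[-0.001,0,0.001],0.034],[[0,0,0],[-0.0012,0,0.0015],0.034],[[0,0,0],[-0.0012,0,0.0018],0.034],[[0,0,0],[-0.0012,0,0.0018],0.034]]'
python3 -c "from h import *;status()"
python3 -m jog '[[[0,0,0],[0,0,0],0.04],[[0,0,0],[0,0,0],0.043],[[0,0,0],[0,0,0],0.048],[[0,0,0],[0,0,0],0.055],[[0,0,0],[0,0,0],0.065]]'
python3 -m jog '[[[0,0,0],[0,0,0],0.075],[[0,0,0],[0,0,0],0.075],[[0,0,0],[0,0,0],0.075],[[0,0,0],[0,0,0],0.075],[[0,0,0],[0,0,0],0.075]]'
python3 - <<'E'
from h import *
p,d=env.snapshot("wrist");cv2.imwrite("pics/w8.png",cv2.resize(p[150:320,220:430,::-1],None,fx=3.5,fy=3.5,interpolation=2))
status()
E
```

```text
clock: 10.13
tool_pos: [0.6225, 0.2724, 0.1022]
orientation: [0.99, 0.143, -0.001, 0.0]
wrist_force: [-7.3, -2.5, 8.0]
finger_gap: 0.0377
t 10.13 local mm [87.8 40. ] z 102.2 yaw 0.0 gap 37.7 F local [-7.7 -0.4  8. ] q6 1.68
clock: 10.55
tool_pos: [0.6242, 0.2729, 0.1009]
orientation: [0.99, 0.143, 0.0, -0.0]
wrist_force: [0.4, 0.8, -0.5]
finger_gap: 0.0644
clock: 10.97
tool_pos: [0.6237, 0.2727, 0.1009]
orientation: [0.99, 0.143, 0.0, 0.0]
wrist_force: [1.0, 0.9, 0.3]
finger_gap: 0.0751
t 11.02 local mm [89. 40.] z 100.9 yaw 0.0 gap 75.2 F local [-1.5 -0.9 -0.1] q6 1.68
```

View pics/w8.png

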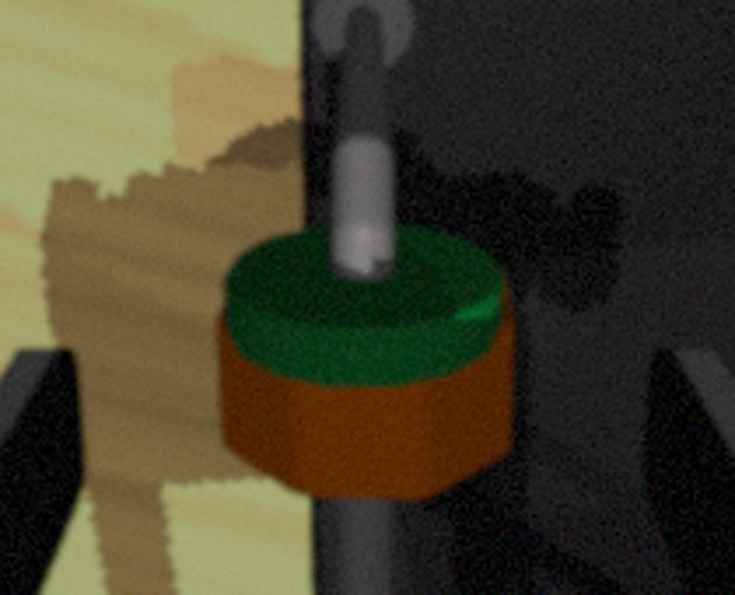

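It's released and still flush with the stop. I'll retreat straight up and check from the other cameras.

```bash
python3 -m jog '[[[0,0,0],[0,0,-0.01],0.08],[[0,0,0],[0,0,-0.03],0.085],[[0,0,0],[0,0,-0.06],0.085],[[0,0,0],[0,0,-0.09],0.085],[[0,0,0],[0,0,-0.12],0.085]]'
python3 -m jog '[[[0,0,0],[-0.02,0,0],0.085],[[0,0,0],[-0.05,0,0],0.085],[[0,0,0],[-0.08,0,0],0.085],[[0,0,0],[-0.1,0,0],0.085],[[0,0,0],[-0.1,0,0],0.085]]'
python3 - <<'E'
from h import *
status()
s=env.snapshot("side")[0];c=env.snapshot("scene")[0];o=env.get_obs();w=env.snapshot("wrist")[0]
f=lambda p,a,b,x,y,k:cv2.resize(p[a:b,x:y,::-1],None,fx=k,fy=k,interpolation=2)
cv2.imwrite("pics/s9.png",f(s,110,360,140,440,2.4));cv2.imwrite("pics/c9.png",f(c,140,300,180,540,2.2));cv2.imwrite("pics/w9.png",w[:,:,::-1])
cv2.imwrite("pics/s9z.png",f(s,240,300,150,210,8))
u=lambda n:proj(n,W(Q,np.array([[.09,.04,.12],[.1,.04,.13]])))
print(u("side"),u("scene"),proj("wrist",W(Q,np.array([[.08,.04,.13],[.1,.04,.13]])),o))
E
```

```text
clock: 11.43
tool_pos: [0.6235, 0.2727, 0.223]
orientation: [0.99, 0.143, 0.0, -0.0]
wrist_force: [0.3, 0.8, -1.0]
finger_gap: 0.0852
clock: 11.85
tool_pos: [0.5242, 0.2434, 0.2226]
orientation: [0.99, 0.143, -0.001, 0.0]
wrist_force: [-0.2, 0.6, -1.4]
finger_gap: 0.0847
t 11.85 local mm [-14.7  40. ] z 222.6 yaw 0.1 gap 84.7 F local [-0.1  0.7 -1.4] q6 1.7
[[179.26046134 269.57381357]
 [173.10512339 264.59001371]] [[492.4053813  218.89030864]
 [497.93426501 218.79471959]] [[324.6787369   74.97969578]
 [324.74541469  45.86969068]]
```

View pics/s9.png

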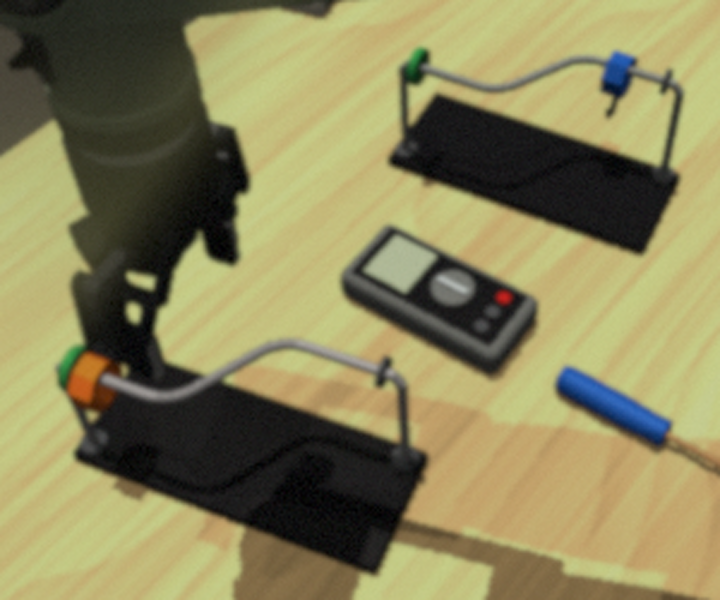

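View pics/s9z.png

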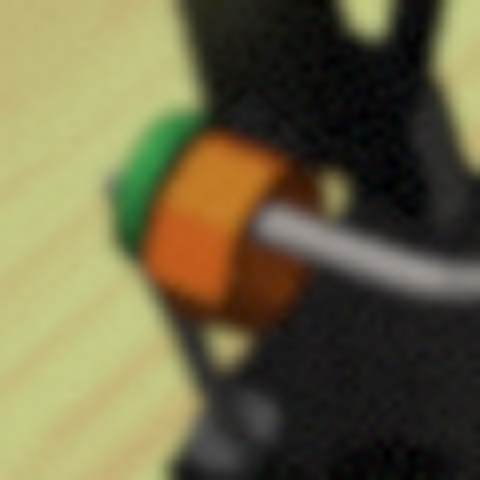

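View pics/w9.png

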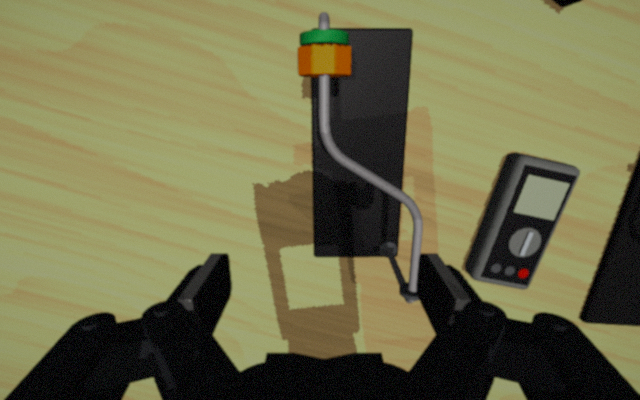

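View pics/c9.png

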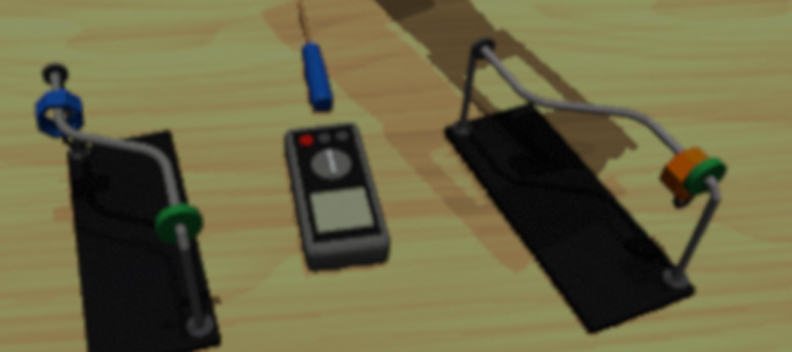

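```bash
python3 -c "
import cv2;p=cv2.imread('pics/w9.png')[5:95,280:370];cv2.imwrite('pics/w9z.png',cv2.resize(p,None,fx=6,fy=6,interpolation=2))"
```

```text
(no output)
```

View pics/w9z.png

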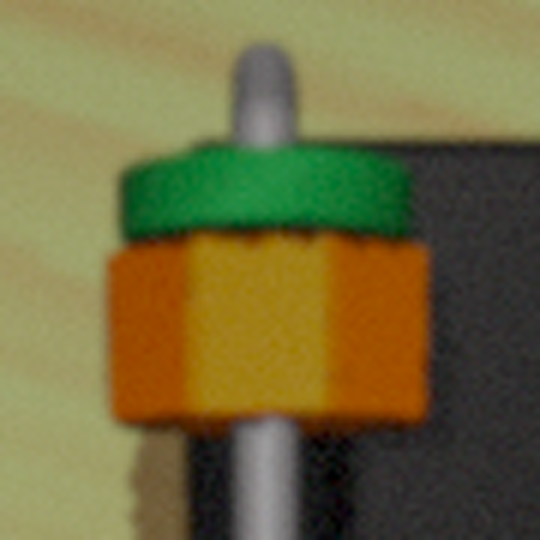

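```bash
python3 -c "
from h import *
status();env.sign_off()"
```

```text
t 12.0 local mm [-10.3  40. ] z 221.9 yaw 0.0 gap 84.6 F local [ 0.3 -0.5 -1. ] q6 1.7
the job is handed in; nothing more can be done
```

The orange ring is now at the other end of its rod, hanging free against the green stop, and the job was handed in at 12.0 s. I gripped its flat sides, lifted it about 6 mm, slid it round both corners turning with the rod, and pressed it onto the stop. Then I lowered it to hang, opened the fingers and backed away upwards.

- **Contact with the stop:** while pressing, the ring stopped moving and the force rose to about 7 N. All three cameras show it flush after release. In the closest view there is a thin dark line between ring and disc, under about 1 mm, which I take to be shadow. I did not nudge it again to check.
- **Forces:** every wrist reading stayed around 11 N or less, well under the limit.
- **Blue ring:** I never touched it, and it looks to be where it was in the final views. I compared it by eye only and did not measure it.
- **Disagreement:** the side camera's fit of the stand differed from the wrist camera's by about 4 mm and 0.7°. I relied mainly on the wrist fit, and the ring followed it round the rod with very little drag.

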